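Clear the shove game into its trough

ROBOT

A 7-joint arm with a two-finger parallel gripper is mounted at the origin on the work surface. World frame = base frame: x ahead of the robot, y to its left, z up, the work surface at z = 0. Lengths are in m, angles in rad, forces in N, time in s.
With the tool pointing down it reaches from about 0.4 to 0.85 m from the base axis. Payload 10.4 kg.
Tool frame: the origin (TCP) lies at the very end of the fingers, on their centre line; the grasp point (between the pads) lies 19 mm behind it; z points along the fingers, x is the direction in which the jaws open and shut, and the axes are right-handed (so a half turn about z gives the same grasp; the last joint's range is limited). The gripper opens to 85 mm and grips with 20 to 120 N. Pads are 22 mm wide; open, the fingers measure 114 mm over their backs; the gripper's body (76 mm by 85 mm) begins 54 mm behind the grasp point. The pads swing forward as they close: fully open they stand 13 mm farther back than shut.
Start: joints at [1.162, 0.332, -0.065, 1.46, 0.022, 1.35, -0.088], TCP at [0.235, -0.579, 0.2] pointing down, gripper open.
Joint ranges: [-2.6, 2.6], [-0.5, 2.12], [-1.47, 1.34], [0.16, 2.42], [-1.27, 4.41], [0.06, 2.06], [-2.6, 2.6]. Speed limits (rad/s): [2.22, 2.22, 2.79, 2.79, 3.14, 3.14, 3.14].

INTERFACE

Orientations are given as a unit quaternion [w, x, y, z].
In Python, from station import manip gives the robot as it stands.
- The arm moves only by the tool servo_tool, never from a script. Its argument "targets" is a list of rows, each an object with "travel": the shift along the tool's x, y, z in m, a list of three; "turn": the turn, a rotation vector about the tool's x, y, z in degrees, a list of three; "fingers": the opening in per cent of the stroke, from 0 (shut) to 100 (fully open). A call has exactly 5 rows; each row shifts and turns the commanded pose from where the row before left it, along the tool's axes as they then stand; what a row does not reach is not made up. A row lasts 1/12 s, in which the tool goes at most 41.7 mm and 7.16 degrees, less where a joint would pass 70% of its speed; a pose out of reach is approached as far as the arm can. A call is refused whole if a number of a shift passes 0.0417 or a number of a turn 7.16, either way. A call with a gripper value outside its range is refused whole. The fingers move at their own pace and stop on an object; the grip force is fixed at half the most. Time passes only in rows, so rows that do not move let the fingers close, or fill a call up. It gives the time, the measured TCP pose, the force and the opening at its end, in the units of the state.
- manip.state(): the state, without advancing time (a new reading comes with each control period).
- manip.snapshot(name): name is "scene" or "top"; returns (picture, depth): 420x560x3 uint8, blue, green, red; 420x560 float32, m along the optical axis (not along the pixel's ray), 0 where there is no reading.
- manip.camera_model(name): a dict with "mtx" (3x3 intrinsics, pixels), "rvec" (rotation vector, rad) and "tvec" (3), from world to camera coordinates, as OpenCV has them. Camera axes: x right, y down, z forward; pixel columns grow to the right and rows downward; lengths in m; the calibration is good to about 2 mm. A picture is of the moment at which its call begins. camera_model takes no time and is no camera call.
- manip.sign_off(): hands the job in, once; it reports no verdict.
The state is a dict: "clock": time; "joint_positions": joint angles; "qd": joint speeds; "joint_torque": joint torques, N m; "position": TCP position; "ee_rot": TCP orientation; "force": force on the tool from outside, world axes, zero at the start; "torque": the same for the moment, N m; "grip_width": opening from 0.0 (shut) to 1.0 (fully open).
Only numpy, scipy, OpenCV 4.12 (cv2) and the standard library are available. Lean on these libraries where they do the work, as an engineer would, in place of code of your own. Each camera call takes 0.05 s, during which the arm holds its last target. There are 200 camera calls.

TASK

Clear the little shove game on the market stall: with the fingers, gently sweep all three red pucks along the wooden board and over its edge, so that they drop into the catch trough at its far end. Only push the pucks, do not pinch them or lift them off the board, and leave the egg cup on the board and the vase and green glass beside it standing where they are.

Things in the scene. Friction and masses are not known exactly. Their poses are not given: they have to be found in the camera images.
- game: tabletop shove game: pale wooden board with thin dark cross lines, fixed to the table. Origin: centre of the whole game's underside, on the table; +x points along the board to the trough, y across, z up. The flat playing field is 28 mm above the table, x = -117 to +53 mm, y = -145 to +145 mm, no rim on its near end or sides; at x = +53 mm it drops into the trough
- trough (a point): centre of the floor of the dark-wood catch trough at the far end of the game, 83 mm from the game's origin along its +x; axes as the game's. Inside it is 60 mm (x) by 274 mm (y); floor 8 mm above the table, 20 mm below the field. Its outer wall and two end walls are 8 mm thick and stand 40 mm above the table (12 mm above the field)
- puck1_center (a point): centre (half-way up) of one of the three alike red pucks with a white spot on top: flat disc 36 mm across, 10 mm thick, about 20 g, lying flat and loose on the playing field; its centre starts 33 mm above the table
- puck1: the same puck, origin at the centre of its underside, z up through its top
- puck2_center (a point): centre (half-way up) of one of the three alike red pucks with a white spot on top: flat disc 36 mm across, 10 mm thick, about 20 g, lying flat and loose on the playing field; its centre starts 33 mm above the table
- puck2: the same puck, origin at the centre of its underside, z up through its top
- puck3_center (a point): centre (half-way up) of one of the three alike red pucks with a white spot on top: flat disc 36 mm across, 10 mm thick, about 20 g, lying flat and loose on the playing field; its centre starts 33 mm above the table
- puck3: the same puck, origin at the centre of its underside, z up through its top
- eggcup: blue ceramic egg cup, 48 mm high, 42 mm across, loose, standing on the playing field in a lane of its own between or beside the pucks (at least 55 mm between its axis and any puck's centre). Origin: centre of its underside
- vase: purple vase, 135 mm high, 76 mm across, standing loose on the table beside one side of the game. Origin: centre of its underside
- goblet: green stemmed glass, 110 mm high, 64 mm across, standing loose on the table beside the other side of the game. Origin: centre of its underside

How it is judged:
At the end, for the whole second after the job is handed in: All three pucks are at rest in the trough: centres between its walls and at least 2 mm below the level of the playing field. The egg cup, vase and green glass stand upright (tilt under 0.2 rad) within 15 mm of where they began (x of puck1_center in the frame of game between 0.053 and 0.113 m and y of puck1_center in the frame of game between -0.137 and 0.137 m and z of each of puck1_center, puck2_center, puck3_center in the frame of game below 0.026 m and linear speed of each of puck1, puck2, puck3 below 0.02 m/s and x of puck2_center in the frame of game between 0.053 and 0.113 m and y of puck2_center in the frame of game between -0.137 and 0.137 m and x of puck3_center in the frame of game between 0.053 and 0.113 m and y of puck3_center in the frame of game between -0.137 and 0.137 m and distance of each of eggcup, vase, goblet from where it was at the start of the episode below 0.015 m and angle between each of eggcup, vase, goblet's own z axis and vertical below 0.2 rad); the robot touches nothing.
It fails at once if a puck is lifted: its centre more than 48 mm above the table, that is 15 mm above where it lies on the board (height (world z) of any of puck1_center, puck2_center, puck3_center above 0.048 m).
It fails at once if a puck is squeezed or pressed by the fingers with more than 18 N (contact force between the fingers and puck1 above 18 N or contact force between the fingers and puck2 above 18 N or contact force between the fingers and puck3 above 18 N).
It fails at once if the egg cup, vase or green glass is shifted by more than 15 mm or tipped by more than 0.3 rad ((distance of eggcup from where it was at the start of the episode above 0.015 m or angle between eggcup's own z axis and vertical above 0.3 rad) or (distance of vase from where it was at the start of the episode above 0.015 m or angle between vase's own z axis and vertical above 0.3 rad) or (distance of goblet from where it was at the start of the episode above 0.015 m or angle between goblet's own z axis and vertical above 0.3 rad)).
It also fails if it takes over 58 s, if anything falls off the work surface, if the arm or the gripper's body presses on something with over 40 N, if the wrist force passes 120 N, or if a joint passes its speed limit or range.

## Working session

There is one attempt and no reset: what is moved stays moved. The work goes in short steps, Python scripts to look and compute and a tool call to move; the robot and the scene stay as the last step left them, time stands still between calls to the robot, and variables do not carry over. Pictures are saved under pics/ and viewed, about 8 in all and at most 12, crops included, and the job is handed in when it is done.

Besides the shell and the picture viewer there is one more tool, called after "Request:" by a JSON object that holds its "method" and its "body", one argument or row to a line. servo_tool: Moves the arm, as the interface text tells. Its arguments: {"type":"object","properties":{"targets":{"type":"array"}},"required":["targets"]}

```bash
mkdir -p pics; python3 - <<'E'
from station import manip
import cv2,numpy as np
for n in("top","scene"):
    p,d=manip.snapshot(n); cv2.imwrite(f"pics/{n}0.png",p); np.save(f"{n}0d.npy",d)
    m=manip.camera_model(n); print(n,np.round(m["mtx"],1).tolist(),m["rvec"],m["tvec"])
print(manip.state())
E
```

```text
top [[452.6, 0.0, 285.3], [0.0, 452.6, 214.5], [0.0, 0.0, 1.0]] [ 2.11480973 -2.17577078  0.15685276] [0.03833099 0.59162488 1.08675389]
scene [[381.5, 0.0, 283.9], [0.0, 381.5, 205.1], [0.0, 0.0, 1.0]] [ 2.22355838  0.59094836 -0.27030994] [-0.5221575  -0.11479811  0.93660892]
{'clock': 0.1, 'joint_positions': array([ 1.16241334,  0.33279068, -0.06469347,  1.46079981,  0.02159543,
        1.34989987, -0.08848172]), 'qd': array([ 0.00011291, -0.00231292,  0.00037925, -0.00029873,  0.00030218,
        0.00072792, -0.00018861]), 'joint_torque': array([ 1.63836772e-03, -6.26750708e+01,  4.91113623e-02, -3.92431891e+01,
        1.63931202e-02,  6.97855692e-03,  6.93626566e-05]), 'position': array([ 0.23504206, -0.57874508,  0.1993342 ]), 'ee_rot': array([-3.14638373e-04,  8.29551433e-01, -5.58429994e-01, -5.12412402e-04]), 'force': array([-0.04547991,  0.55286745, -0.73730477]), 'torque': array([ 0.0429519 ,  0.04684103, -0.00557615]), 'grip_width': 0.9999697021441369}
```

View pics/top0.png

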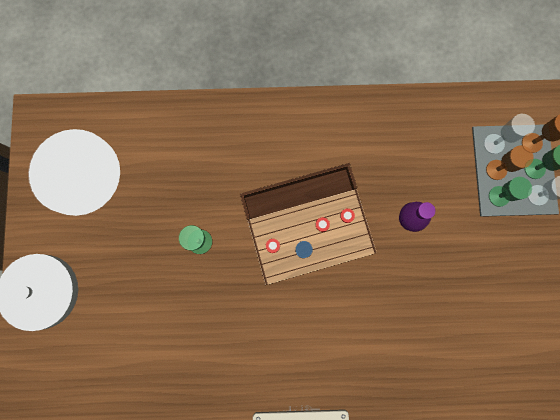

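View pics/scene0.png

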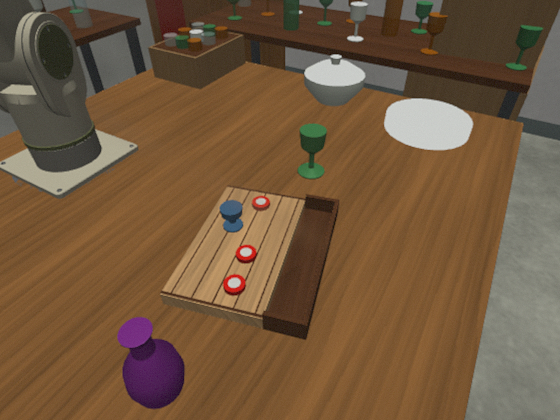

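The top view shows pucks at about (272,246), (323,224) and (347,216), and the egg cup at (304,250). The green glass is at (195,240) and the vase at (418,215). The trough is at the top of the board, between (243,200) and (352,172). The scene view shows the same layout from the side. Next I'll measure these.

```bash
cat >h.py <<'E'
from station import manip
import cv2,numpy as np
from scipy.spatial.transform import Rotation as R
def ray(n,uv,z):
    m=manip.camera_model(n); Rm=cv2.Rodrigues(np.array(m["rvec"]))[0]; t=np.array(m["tvec"]).ravel()
    c=-Rm.T@t; d=Rm.T@np.linalg.inv(m["mtx"])@np.array([uv[0],uv[1],1.]); return c+d*(z-c[2])/d[2]
def proj(n,P):
    m=manip.camera_model(n); return cv2.projectPoints(np.array(P,float).reshape(-1,3),np.array(m["rvec"]),np.array(m["tvec"]),np.array(m["mtx"]),None)[0].reshape(-1,2)
def blobs(p,lo,hi,amin=20):
    h=cv2.cvtColor(p,cv2.COLOR_BGR2HSV); m=cv2.inRange(h,lo,hi)
    if lo[0]==0: m|=cv2.inRange(h,(172,)+lo[1:],(180,)+hi[1:])
    cs=cv2.findContours(m,cv2.RETR_EXTERNAL,cv2.CHAIN_APPROX_NONE)[0]
    return [c for c in cs if cv2.contourArea(c)>amin]
def pucks(n,p,z=.038):
    return [ray(n,cv2.minEnclosingCircle(c)[0],z) for c in blobs(p,(0,180,110),(6,255,255))]
def togame(P,G):
    a=G[2];d=np.array(P)[:2]-G[:2];return np.array([np.cos(a)*d[0]+np.sin(a)*d[1],-np.sin(a)*d[0]+np.cos(a)*d[1]])
E
python3 - <<'E'
from h import *
np.set_printoptions(precision=4,suppress=True)
for n in("top","scene"):
    p=cv2.imread(f"pics/{n}0.png")
    print(n,"pucks",*pucks(n,p))
    for nm,lo,hi,z in(("egg",(98,90,50),(115,255,255),.07),("vase",(135,120,30),(160,255,255),.0),("gob",(45,60,40),(85,255,255),.11)):
        for c in blobs(p,lo,hi,60):
            print(nm,cv2.boundingRect(c),cv2.contourArea(c),ray(n,cv2.minEnclosingCircle(c)[0],z))
p=cv2.imread("pics/top0.png")
# board pale field
h=cv2.cvtColor(p,cv2.COLOR_BGR2HSV)
m=cv2.inRange(h,(8,60,140),(25,180,255)); m[:150]=0;m[300:]=0
m=cv2.morphologyEx(m,cv2.MORPH_CLOSE,np.ones((7,7)))
c=max(cv2.findContours(m,0,1)[0],key=cv2.contourArea); r=cv2.minAreaRect(c); b=cv2.boxPoints(r)
print(r)
for q in b: print(q,ray("top",q,.028))
E
```

```text
top pucks
egg (296, 241, 16, 17) 189.0 [ 0.5031 -0.0197  0.07  ]
vase (399, 202, 36, 29) 762.0 [ 0.5887 -0.3199  0.    ]
gob (179, 225, 33, 29) 668.5 [0.5318 0.2327 0.11  ]
gob (489, 177, 43, 30) 774.0 [ 0.6225 -0.5106  0.11  ]
gob (525, 145, 35, 34) 560.5 [ 0.6971 -0.5974  0.11  ]
scene pucks [ 0.587  -0.1332  0.038 ] [ 0.5681 -0.0722  0.038 ] [0.5172 0.056  0.038 ]
egg (220, 201, 23, 31) 437.0 [ 0.5134 -0.0347  0.07  ]
vase (118, 317, 66, 91) 3973.5 [ 0.5409 -0.287   0.    ]
gob (298, 124, 29, 55) 915.0 [0.5698 0.1685 0.11  ]
gob (175, 36, 14, 13) 111.5 [-0.0989  0.5442  0.11  ]
gob (506, 25, 37, 45) 532.5 [0.8841 1.0478 0.11  ]
gob (203, 24, 12, 8) 60.5 [-0.1156  0.7086  0.11  ]
gob (411, 1, 22, 33) 260.5 [0.5111 1.226  0.11  ]
gob (317, 0, 16, 26) 85.0 [0.1613 1.1001 0.11  ]
gob (284, 0, 15, 30) 385.5 [0.0578 1.0067 0.11  ]
((281.03515625, 233.92916870117188), (98.833251953125, 555.1475219726562), 87.35746002197266)
[  1.4782 197.3625] [0.6596 0.7434 0.028 ]
[556.0354 171.7676] [ 0.6857 -0.6753  0.028 ]
[560.5921 270.4958] [ 0.4348 -0.6576  0.028 ]
[  6.0349 296.0907] [0.411  0.7165 0.028 ]
```

```bash
python3 - <<'E'
from h import *
np.set_printoptions(precision=4,suppress=True)
p=cv2.imread("pics/top0.png"); d=np.load("top0d.npy")
m=manip.camera_model("top"); Rm=cv2.Rodrigues(np.array(m["rvec"]))[0]; t=np.array(m["tvec"]).ravel()
v,u=np.mgrid[:420,:560]; X=(np.linalg.inv(m["mtx"])@np.stack([u,v,np.ones_like(u)]).reshape(3,-1)*d.ravel()-t[:,None]).T@Rm
z=X[:,2].reshape(420,560); print("z noise",z[300:310,250:300].mean(),z[300:310,250:300].std())
roi=np.zeros((420,560),bool); roi[150:300,225:385]=1
fld=roi&(z>.020)&(z<.034); print(fld.sum())
h=cv2.cvtColor(p,cv2.COLOR_BGR2HSV)
for q in((272,241),(327,224),(347,211)): print(h[q[1],q[0]-7:q[0]+8:1].tolist())
# field + trough outline: not table
mk=(roi&(z>.0045)).astype(np.uint8)*255
mk=cv2.morphologyEx(mk,cv2.MORPH_OPEN,np.ones((3,3)))
c=max(cv2.findContours(mk,0,1)[0],key=cv2.contourArea)
uv=c.reshape(-1,2); P=np.array([ray("top",q,.034)[:2] for q in uv],np.float32)
r=cv2.minAreaRect(P); print(r, cv2.boxPoints(r))
F=X.reshape(420,560,3)[fld][:,:2].astype(np.float32)
r=cv2.minAreaRect(F); print("field",r)
w=p.copy(); w[fld]=(0,255,0); cv2.drawContours(w,[c],-1,(255,0,0),1)
cv2.imwrite("pics/a.png",cv2.resize(np.hstack([p[150:300,220:390],w[150:300,220:390]]),None,fx=2.3,fy=2.3,interpolation=0))
E
```

```text
z noise 0.0006890619376026097 0.0022295215150625386
7119
[[17, 99, 198], [14, 107, 202], [2, 162, 214], [1, 167, 222], [1, 170, 221], [1, 174, 220], [1, 170, 221], [2, 134, 220], [1, 137, 219], [1, 174, 221], [1, 173, 220], [1, 170, 221], [2, 163, 220], [8, 132, 207], [18, 96, 191]]
[[48, 6, 224], [30, 3, 221], [30, 3, 222], [38, 5, 223], [38, 5, 223], [70, 7, 230], [30, 5, 224], [1, 180, 220], [1, 168, 223], [3, 159, 220], [18, 95, 187], [16, 104, 189], [16, 101, 190], [15, 102, 188], [16, 99, 191]]
[[16, 98, 192], [13, 111, 158], [1, 171, 225], [1, 172, 222], [1, 174, 221], [1, 173, 221], [1, 126, 222], [2, 95, 222], [1, 140, 220], [1, 145, 220], [1, 183, 220], [1, 180, 221], [2, 173, 222], [7, 150, 207], [17, 99, 201]]
((0.5726876258850098, -0.03412170708179474), (0.24139371514320374, 0.2924811542034149), 14.415382385253906) [[ 0.4194  0.0775]
 [ 0.4922 -0.2058]
 [ 0.726  -0.1457]
 [ 0.6532  0.1376]]
field ((0.568301260471344, -0.03510396182537079), (0.23090745508670807, 0.2906477749347687), 14.390691757202148)
```

View pics/a.png

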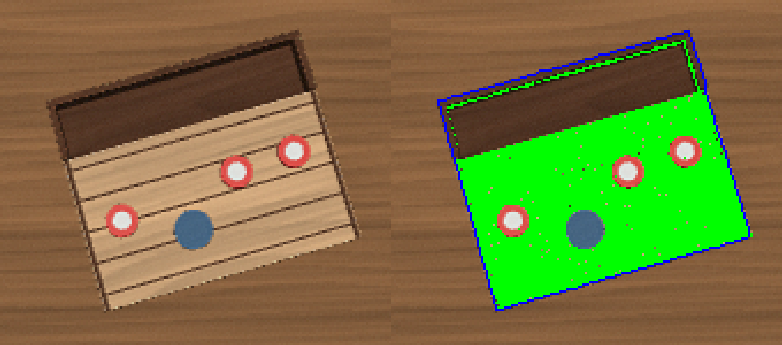

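The crop shows the board outline found cleanly. The pucks are at crop (122,220), (237,171) and (294,151), with the egg cup at (193,230).

```bash
python3 - <<'E'
from h import *
np.set_printoptions(precision=4,suppress=True)
G=np.array([.5727-.002*.968,-.0341-.002*.249,np.radians(14.4)]); np.save("G.npy",G); print(G)
for n in("top","scene"):
    p=cv2.imread(f"pics/{n}0.png")
    for c in blobs(p,(0,125,110),(5,255,255)):
        b=cv2.boundingRect(c)
        if 140<b[1]<300 and 200<b[0]<390:
            q=ray(n,cv2.minEnclosingCircle(c)[0],.038); print(n,q,"game",togame(q,G)*1000)
p=cv2.imread("pics/top0.png")
c=[c for c in blobs(p,(98,90,50),(115,255,255),60)][0]
q=ray("top",cv2.minEnclosingCircle(c)[0],.072); print("egg",q,togame(q,G)*1000)
for nm,cen,z in(("vase top",(427,211),.135),("gob top",(192,238),.11)):
    q=ray("top",cen,z); print(nm,q,togame(q,G)*1000)
s=manip.state(); Rt=R.from_quat(s["ee_rot"],scalar_first=True).as_matrix(); print(Rt, "tool x in world deg",np.degrees(np.arctan2(Rt[1,0],Rt[0,0])))
E
```

```text
[ 0.5708 -0.0346  0.2513]
top [0.5169 0.0559 0.038 ] game [-29.6565 101.036 ]
top [ 0.5669 -0.07    0.038 ] game [-12.5644 -33.299 ]
top [ 0.5876 -0.1343  0.038 ] game [  -8.4619 -100.7585]
scene [ 0.5866 -0.1335  0.038 ] game [ -9.2186 -99.7761]
scene [ 0.5681 -0.0722  0.038 ] game [-11.9108 -35.8018]
scene [0.5173 0.0543 0.038 ] game [-29.6477  99.4139]
egg [ 0.503  -0.0196  0.072 ] [-61.9315  31.372 ]
vase top [ 0.5779 -0.3033  0.135 ] [ -59.9089 -262.0071]
gob top [0.5336 0.2407 0.11  ] [ 32.4778 275.8738]
[[ 0.3763 -0.9265 -0.0005]
 [-0.9265 -0.3763  0.0011]
 [-0.0012  0.0001 -1.    ]] tool x in world deg -67.89459719053252
```

Request:
{"method": "servo_tool", "body": {
  "targets": [
    {"travel": [0, 0, 0], "turn": [0, 0, 3.85], "fingers": 15},
    {"travel": [0, 0, 0], "turn": [0, 0, 3.85], "fingers": 15},
    {"travel": [-0.017, -0.02, 0], "turn": [0, 0, 0], "fingers": 15},
    {"travel": [-0.017, -0.02, 0], "turn": [0, 0, 0], "fingers": 15},
    {"travel": [-0.017, -0.02, 0], "turn": [0, 0, 0], "fingers": 15}
  ]
}}

```text
clock: 0.52
position: [0.2808, -0.5138, 0.1994]
ee_rot: [-0.0, 0.79, -0.613, -0.0]
force: [0.8, -0.5, 0.2]
grip_width: 0.297
```

Request:
{"method": "servo_tool", "body": {
  "targets": [
    {"travel": [-0.018, -0.022, 0], "turn": [0, 0, 0], "fingers": 15},
    {"travel": [-0.018, -0.022, 0], "turn": [0, 0, 0], "fingers": 15},
    {"travel": [-0.018, -0.022, 0], "turn": [0, 0, 0], "fingers": 15},
    {"travel": [-0.018, -0.022, 0], "turn": [0, 0, 0], "fingers": 15},
    {"travel": [-0.018, -0.022, 0], "turn": [0, 0, 0], "fingers": 15}
  ]
}}

```text
clock: 0.93
position: [0.3652, -0.3989, 0.1998]
ee_rot: [0.0, 0.79, -0.613, -0.0]
force: [-0.1, -1.0, 0.4]
grip_width: 0.146
```

Request:
{"method": "servo_tool", "body": {
  "targets": [
    {"travel": [-0.018, -0.022, 0], "turn": [0, 0, 0], "fingers": 15},
    {"travel": [-0.018, -0.022, 0], "turn": [0, 0, 0], "fingers": 15},
    {"travel": [-0.018, -0.022, 0], "turn": [0, 0, 0], "fingers": 15},
    {"travel": [-0.018, -0.022, 0], "turn": [0, 0, 0], "fingers": 15},
    {"travel": [-0.018, -0.022, 0], "turn": [0, 0, 0], "fingers": 15}
  ]
}}

```text
clock: 1.35
position: [0.4494, -0.2844, 0.1998]
ee_rot: [0.0, 0.79, -0.613, -0.0]
force: [0.9, 0.4, 0.4]
grip_width: 0.146
```

Request:
{"method": "servo_tool", "body": {
  "targets": [
    {"travel": [-0.02, -0.023, 0], "turn": [0, 0, 0], "fingers": 15},
    {"travel": [-0.02, -0.023, 0], "turn": [0, 0, 0], "fingers": 15},
    {"travel": [-0.02, -0.023, 0.02], "turn": [0, 0, 0], "fingers": 15},
    {"travel": [-0.02, -0.023, 0.03], "turn": [0, 0, 0], "fingers": 15},
    {"travel": [-0.02, -0.023, 0.03], "turn": [0, 0, 0], "fingers": 15}
  ]
}}

```text
clock: 1.77
position: [0.5356, -0.1603, 0.1211]
ee_rot: [-0.0, 0.79, -0.613, 0.001]
force: [1.5, -0.4, -0.7]
grip_width: 0.145
```

Request:
{"method": "servo_tool", "body": {
  "targets": [
    {"travel": [0, 0, 0.01], "turn": [0, 0, 0], "fingers": 15},
    {"travel": [0, 0, 0.01], "turn": [0, 0, 0], "fingers": 15},
    {"travel": [0, 0, 0], "turn": [0, 0, 0], "fingers": 15},
    {"travel": [0, 0, 0], "turn": [0, 0, 0], "fingers": 15},
    {"travel": [0, 0, 0], "turn": [0, 0, 0], "fingers": 15}
  ]
}}

```text
clock: 2.18
position: [0.5347, -0.163, 0.1027]
ee_rot: [-0.0, 0.79, -0.614, 0.001]
force: [-0.0, -0.1, -0.5]
grip_width: 0.153
```

```bash
cat >look.py <<'E'
import sys
from h import *
np.set_printoptions(precision=1,suppress=True)
G=np.load("G.npy"); s=manip.state(); print("tcp game mm",togame(s["position"],G)*1000,s["position"][2]*1000,"F",s["force"])
p,_=manip.snapshot("scene"); 
for c in blobs(p,(0,125,110),(5,255,255)):
    b=cv2.boundingRect(c)
    if 140<b[1]<340 and 200<b[0]<390:
        e=cv2.minEnclosingCircle(c)[0]; print(np.array(e),"puck if on field",togame(ray("scene",e,.038),G)*1000,"if in trough",togame(ray("scene",e,.018),G)*1000)
for nm,lo,hi in(("egg",(98,90,50),(115,255,255)),("vase",(135,120,30),(160,255,255)),("gob",(45,60,40),(85,255,255))):
    print(nm,[cv2.boundingRect(c) for c in blobs(p,lo,hi,250) if cv2.boundingRect(c)[1]>100])
cv2.imwrite(f"pics/{sys.argv[1]}.png",cv2.resize(p[120:420,80:420],None,fx=1.8,fy=1.8))
E
python3 look.py b
```

```text
tcp game mm [ -66.8 -115.4] 102.66607001674875 F [-0.  -0.1 -0.5]
[233.8 283. ] puck if on field [ -9.2 -99.8] if in trough [-16.4 -85.8]
[245.8 253.4] puck if on field [-11.9 -35.8] if in trough [-19.2 -19.3]
[260.5 202. ] puck if on field [-29.6  99.4] if in trough [-37.7 121.5]
egg [(220, 201, 23, 31)]
vase [(118, 317, 66, 91)]
gob [(298, 124, 29, 55)]
```

View pics/b.png

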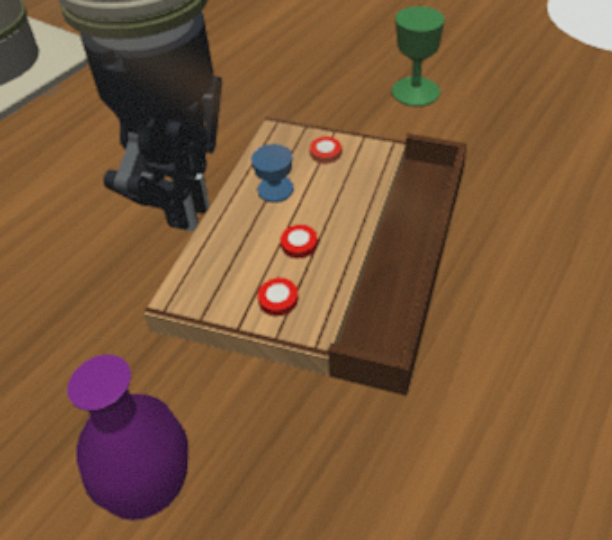

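The gripper is above the board behind puck 3, with the fingertips at about crop (190,225). Nothing has been disturbed. I'll shift sideways and descend.

Request:
{"method": "servo_tool", "body": {
  "targets": [
    {"travel": [-0.0155, 0, 0], "turn": [0, 0, 0], "fingers": 15},
    {"travel": [0, 0, 0.02], "turn": [0, 0, 0], "fingers": 15},
    {"travel": [0, 0, 0.02], "turn": [0, 0, 0], "fingers": 15},
    {"travel": [0, 0, 0.02], "turn": [0, 0, 0], "fingers": 15},
    {"travel": [0, 0, 0.009], "turn": [0, 0, 0], "fingers": 15}
  ]
}}

```text
clock: 2.65
position: [0.5296, -0.1462, 0.0311]
ee_rot: [0.0, 0.79, -0.613, -0.001]
force: [-0.5, 0.2, -0.1]
grip_width: 0.149
```

Request:
{"method": "servo_tool", "body": {
  "targets": [
    {"travel": [0, 0, 0], "turn": [0, 0, 0], "fingers": 15},
    {"travel": [0, 0, 0], "turn": [0, 0, 0], "fingers": 15},
    {"travel": [0, 0, 0], "turn": [0, 0, 0], "fingers": 15},
    {"travel": [0, 0, 0], "turn": [0, 0, 0], "fingers": 15},
    {"travel": [0, 0, 0], "turn": [0, 0, 0], "fingers": 15}
  ]
}}

```text
clock: 3.07
position: [0.5314, -0.1467, 0.0337]
ee_rot: [-0.0, 0.79, -0.613, 0.001]
force: [-0.3, 0.1, -0.4]
grip_width: 0.148
```

```bash
python3 look.py c
```

```text
tcp game mm [-66.  -98.8] 33.664680981551605 F [-0.3  0.1 -0.4]
[233.8 283. ] puck if on field [ -9.2 -99.8] if in trough [-16.4 -85.8]
[245.8 253.4] puck if on field [-11.9 -35.8] if in trough [-19.2 -19.3]
[260.5 202. ] puck if on field [-29.6  99.4] if in trough [-37.7 121.5]
egg [(220, 201, 23, 31)]
vase [(118, 317, 66, 91)]
gob [(298, 124, 29, 55)]
```

View pics/c.png

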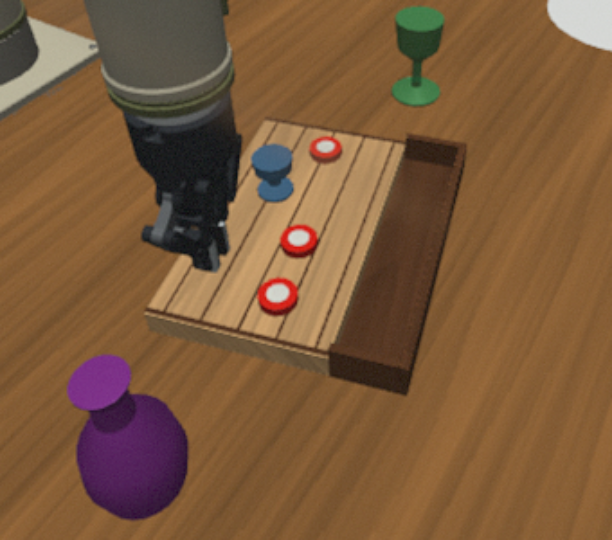

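The fingers are aligned behind puck 3 (crop (278,295)) without contact. I'll lower 2.5 mm and push slowly.

Request:
{"method": "servo_tool", "body": {
  "targets": [
    {"travel": [0, 0, 0.0025], "turn": [0, 0, 0], "fingers": 15},
    {"travel": [0, -0.005, 0], "turn": [0, 0, 0], "fingers": 15},
    {"travel": [0, -0.005, 0], "turn": [0, 0, 0], "fingers": 15},
    {"travel": [0, -0.005, 0], "turn": [0, 0, 0], "fingers": 15},
    {"travel": [0, -0.005, 0], "turn": [0, 0, 0], "fingers": 15}
  ]
}}

```text
clock: 3.53
position: [0.5508, -0.1412, 0.0301]
ee_rot: [-0.0, 0.79, -0.613, 0.0]
force: [1.0, 0.1, 0.3]
grip_width: 0.149
```

Request:
{"method": "servo_tool", "body": {
  "targets": [
    {"travel": [0, -0.004, 0], "turn": [0, 0, 0], "fingers": 15},
    {"travel": [0, -0.004, 0], "turn": [0, 0, 0], "fingers": 15},
    {"travel": [0, -0.004, 0], "turn": [0, 0, 0], "fingers": 15},
    {"travel": [0, -0.004, 0], "turn": [0, 0, 0], "fingers": 15},
    {"travel": [0, -0.004, 0], "turn": [0, 0, 0], "fingers": 15}
  ]
}}

```text
clock: 3.95
position: [0.5698, -0.1365, 0.03]
ee_rot: [0.0, 0.79, -0.613, 0.0]
force: [0.3, -0.3, 0.3]
grip_width: 0.149
```

Request:
{"method": "servo_tool", "body": {
  "targets": [
    {"travel": [0, -0.005, 0], "turn": [0, 0, 0], "fingers": 15},
    {"travel": [0, -0.005, 0], "turn": [0, 0, 0], "fingers": 15},
    {"travel": [0, -0.005, 0], "turn": [0, 0, 0], "fingers": 15},
    {"travel": [0, -0.005, 0], "turn": [0, 0, 0], "fingers": 15},
    {"travel": [0, -0.005, 0], "turn": [0, 0, 0], "fingers": 15}
  ]
}}

```text
clock: 4.37
position: [0.5942, -0.1302, 0.0301]
ee_rot: [-0.0, 0.79, -0.613, 0.0]
force: [-0.6, -0.1, -0.0]
grip_width: 0.151
```

```bash
python3 look.py d
```

```text
tcp game mm [ -1.1 -98.4] 30.069716002400153 F [-0.6 -0.1 -0. ]
[234.1 283. ] puck if on field [ -8.8 -99.5] if in trough [-16.  -85.6]
[248.5 252.5] puck if on field [ -8.2 -32.6] if in trough [-15.4 -16. ]
[262.2 201.5] puck if on field [-26.8 101.7] if in trough [-34.7 123.9]
egg []
vase [(118, 317, 66, 91)]
gob [(298, 124, 29, 55)]
```

View pics/d.png

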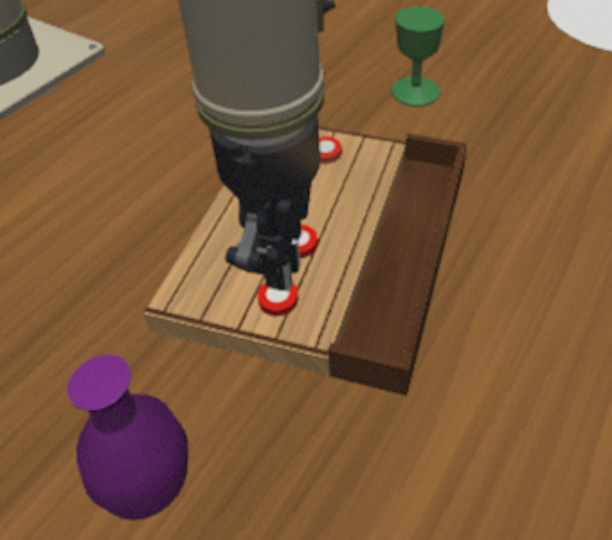

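```bash
python3 - <<'E'
from h import *
np.set_printoptions(precision=1,suppress=True)
s=manip.state();T=s["position"];g=np.array([.9686,.2487,0]);y=np.array([-.2487,.9686,0])
for dz in(0,.01,.02):
  for dy in(-.021,-.006,.006,.021):
    print(dz,dy,((proj("scene",T+y*dy+[0,0,dz])[0]-[80,120])*1.8*1.5-[450,330]))
p,_=manip.snapshot("scene")
cv2.imwrite("pics/e.png",cv2.resize(p[210:310,200:320],None,fx=6,fy=6,interpolation=cv2.INTER_CUBIC))
for dz in(0,.005,.01):
  print(dz,[(proj("scene",T+y*dy+g*dx+[0,0,dz])[0]-[200,210])*6 for dy in(-.021,-.006,.006,.021) for dx in (-.011,.011)])
E
```

```text
0 -0.021 [-31.1 148.3]
0 -0.006 [-22.  127.7]
0 0.006 [-14.9 111.7]
0 0.021 [-6.3 92.3]
0.01 -0.021 [-32.6 137.9]
0.01 -0.006 [-23.3 117.2]
0.01 0.006 [-16.1 101.1]
0.01 0.021 [-7.4 81.7]
0.02 -0.021 [-34.1 127.1]
0.02 -0.006 [-24.7 106.4]
0.02 0.006 [-17.4  90.4]
0.02 0.021 [-8.6 71. ]
0 [array([171.1, 513.6]), array([250.8, 532.4]), array([192.1, 468. ]), array([270.5, 486.2]), array([208.4, 432.7]), array([285.8, 450.3]), array([228.1, 389.9]), array([304.3, 407. ])]
0.005 [array([169.3, 502. ]), array([249.4, 520.8]), array([190.4, 456.4]), array([269.2, 474.5]), array([206.8, 421. ]), array([284.6, 438.7]), array([226.6, 378.3]), array([303.2, 395.3])]
0.01 [array([167.4, 490.3]), array([247.9, 509.1]), array([188.7, 444.6]), array([267.9, 462.8]), array([205.2, 409.3]), array([283.4, 426.9]), array([225.2, 366.5]), array([302.1, 383.5])]
```

View pics/e.png

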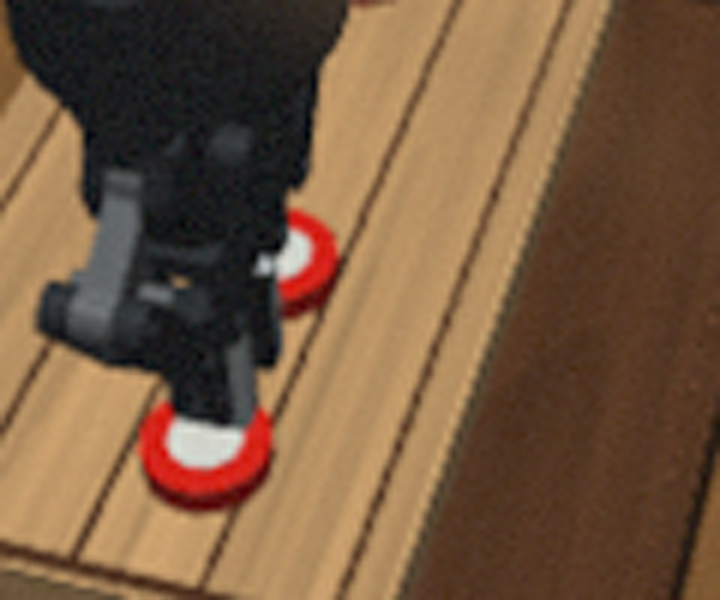

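The fingers look to be above the puck, at crop (175–255,415), not behind it. I'll check their true height from the depth image.

```bash
python3 - <<'E'
from h import *
np.set_printoptions(precision=1,suppress=True)
p,d=manip.snapshot("scene");G=np.load("G.npy")
m=manip.camera_model("scene"); Rm=cv2.Rodrigues(np.array(m["rvec"]))[0]; t=np.array(m["tvec"]).ravel()
print("cam game",togame(-Rm.T@t,G),(-Rm.T@t)[2])
for u,vs in((232,range(268,290,2)),(236,range(268,290,2)),(240,range(268,284,2)),(244,range(262,276,2))):
  for v in vs:
    X=Rm.T@(np.linalg.inv(m["mtx"])@[u,v,1]*d[v,u]-t); print(u,v,p[v,u],togame(X,G)*1000,X[2]*1000)
s=manip.state(); print(s["joint_positions"],s["position"])
E
```

```text
cam game [ 0.2 -0.4] 0.5271254907268883
232 268 [24 22 19] [   9.4 -134.8] 121.38056281476513
232 270 [31 24 23] [   9.6 -136. ] 118.65142866512649
232 272 [22 23 21] [   9.5 -136.6] 115.12976229030082
232 274 [34 34 30] [   9.8 -138.1] 112.68075993968506
232 276 [36 34 30] [  -1.  -118.2] 80.67237357397633
232 278 [46 44 38] [  -2.4 -116.5] 73.38782621327125
232 280 [142 147 147] [  -2.4 -117.3] 69.7340634038987
232 282 [202 211 211] [-13.1 -97.8] 36.85907492103687
232 284 [201 209 209] [ -11.4 -102.1] 37.705189012330685
232 286 [206 216 208] [  -9.2 -107.1] 39.7516784251793
232 288 [ 60  66 214] [  -9.  -108.4] 36.35994077698998
236 268 [29 26 25] [   4.1 -112.2] 93.53683697475374
236 270 [23 22 21] [   4.5 -113.8] 91.00005633216861
236 272 [23 23 22] [   4.7 -115.1] 87.97065956156872
236 274 [32 32 28] [   4.3 -115. ] 83.1360946009814
236 276 [34 36 35] [   4.6 -116.4] 80.35163502087195
236 278 [25 20 24] [   4.5 -117.1] 76.40785291245132
236 280 [39 38 37] [   4.5 -118. ] 72.82351629050005
236 282 [207 215 215] [ -6.2 -97.6] 38.890167200279926
236 284 [201 211 210] [  -5.5 -100. 
[... 275 characters left out ...]
3.96206158537122
240 274 [81 78 77] [   9.  -111.4] 80.3440091090232
240 276 [85 84 78] [   8.2 -110.6] 74.51860966131943
240 278 [86 83 75] [   8.5 -112.1] 71.74487173716889
240 280 [79 78 95] [   7.4 -110.6] 64.70051873661495
240 282 [155 162 215] [ -0.5 -95.1] 37.709505401992594
244 262 [18 16 19] [  8.6 -92.1] 85.58045288261425
244 264 [23 19 19] [  8.2 -91.9] 80.54567548596492
244 266 [22 23 22] [  8.  -92.3] 76.36336323378623
244 268 [29 26 24] [  7.8 -92.6] 71.83342851290696
244 270 [19 16 13] [  7.2 -92. ] 66.23511806089766
244 272 [ 93 136 169] [ -5.6 -65. ] 25.176556429435298
244 274 [105 153 192] [ -3.3 -70.8] 27.60954007240382
[ 0.4  0.5 -0.4  1.7  0.2  1.  -1.3] [ 0.6 -0.1  0. ]
```

The depth image puts the fingertips at z ≈ 0.066–0.068, but the state says 0.030, so the reported TCP height is about 36–38 mm too low. The cameras agree with the table height and with each other, and the fingers passed over the puck without touching it. I'll trust the camera: back off behind the puck, descend in stages and measure again.

Request:
{"method": "servo_tool", "body": {
  "targets": [
    {"travel": [-0.001, 0.013, 0], "turn": [0, 0, 0], "fingers": 15},
    {"travel": [-0.001, 0.013, 0], "turn": [0, 0, 0], "fingers": 15},
    {"travel": [0, 0.013, 0], "turn": [0, 0, 0], "fingers": 15},
    {"travel": [0, 0.013, 0], "turn": [0, 0, 0], "fingers": 15},
    {"travel": [0, 0.01, 0], "turn": [0, 0, 0], "fingers": 15}
  ]
}}

```text
clock: 4.93
position: [0.5319, -0.1444, 0.03]
ee_rot: [0.0, 0.79, -0.613, -0.0]
force: [-0.3, 0.2, 0.1]
grip_width: 0.147
```

Request:
{"method": "servo_tool", "body": {
  "targets": [
    {"travel": [0, 0, 0], "turn": [0, 0, 0], "fingers": 15},
    {"travel": [0, 0, 0.01], "turn": [0, 0, 0], "fingers": 15},
    {"travel": [0, 0, 0.01], "turn": [0, 0, 0], "fingers": 15},
    {"travel": [0, 0, 0], "turn": [0, 0, 0], "fingers": 15},
    {"travel": [0, 0, 0], "turn": [0, 0, 0], "fingers": 15}
  ]
}}

```text
clock: 5.35
position: [0.5328, -0.1432, 0.0088]
ee_rot: [0.0, 0.79, -0.613, -0.001]
force: [0.0, 0.1, 0.7]
grip_width: 0.15
```

```bash
cat >tip.py <<'E'
from h import *
np.set_printoptions(precision=1,suppress=True)
p,d=manip.snapshot("scene");G=np.load("G.npy");s=manip.state();T=togame(s["position"],G)*1000
m=manip.camera_model("scene"); Rm=cv2.Rodrigues(np.array(m["rvec"]))[0]; t=np.array(m["tvec"]).ravel()
v,u=np.mgrid[:420,:560]; X=((np.linalg.inv(m["mtx"])@np.stack([u,v,np.ones_like(u)]).reshape(3,-1)*d.ravel()-t[:,None]).T@Rm)
dd=X[:,:2]-G[:2];c,q=np.cos(G[2]),np.sin(G[2]);g=1000*np.c_[dd@[c,q],dd@[-q,c],X[:,2]]
h=cv2.cvtColor(p,cv2.COLOR_BGR2HSV).reshape(-1,3)
k=(d.ravel()>0)&(h[:,2]<100)&(h[:,1]<90)&(abs(g[:,0]-T[0])<25)&(abs(g[:,1]-T[1])<40)&(g[:,2]<120)&(g[:,2]>20)
f=g[k]; z0=np.percentile(f[:,2],2); low=f[f[:,2]<z0+14]
print("state tcp",T,s["position"][2]*1000,"F",s["force"],"| tip z min/2%",f[:,2].min(),z0,"low x",np.percentile(low[:,0],[3,97]),"y",np.percentile(low[:,1],[3,97]))
E
python3 tip.py; python3 look.py f
```

```text
state tcp [-63.5 -95.9] 9.40620572126593 F [ 0.1 -0.1 -0. ] | tip z min/2% 27.087495042734783 45.415651599322025 low x [-68.9 -53.8] y [-116.7  -83.9]
tcp game mm [-63.5 -95.9] 9.40620572126593 F [ 0.1 -0.1 -0. ]
[234.1 283. ] puck if on field [ -8.8 -99.5] if in trough [-16.  -85.6]
[245.8 253.4] puck if on field [-11.9 -35.8] if in trough [-19.2 -19.3]
[260.5 202. ] puck if on field [-29.6  99.4] if in trough [-37.7 121.5]
egg [(220, 201, 23, 31)]
vase [(118, 317, 66, 91)]
gob [(298, 124, 29, 55)]
```

The state now reads 9 mm, below the board surface, with no contact force, which confirms the offset. The camera puts the tips at about 45 mm and y ≈ -100. I'll lower another 12 mm in small steps.

Request:
{"method": "servo_tool", "body": {
  "targets": [
    {"travel": [0, 0, 0.004], "turn": [0, 0, 0], "fingers": 15},
    {"travel": [0, 0, 0.004], "turn": [0, 0, 0], "fingers": 15},
    {"travel": [0, 0, 0.003], "turn": [0, 0, 0], "fingers": 15},
    {"travel": [0, 0, 0], "turn": [0, 0, 0], "fingers": 15},
    {"travel": [0, 0, 0], "turn": [0, 0, 0], "fingers": 15}
  ]
}}

```text
clock: 5.87
position: [0.5329, -0.1438, -0.0012]
ee_rot: [0.0, 0.79, -0.613, -0.0]
force: [0.4, 0.7, -0.3]
grip_width: 0.153
```

```bash
python3 tip.py; python3 - <<'E'
from h import *
p,_=manip.snapshot("scene")
cv2.imwrite("pics/g.png",cv2.resize(p[200:320,170:320],None,fx=5,fy=5,interpolation=cv2.INTER_CUBIC))
E
```

```text
state tcp [-63.6 -96.4] -0.9696935632186321 F [-1.  -0.1  0.9] | tip z min/2% 27.60257224298056 36.93899452292345 low x [-68.3 -54. ] y [-117.1  -85.2]
```

View pics/g.png

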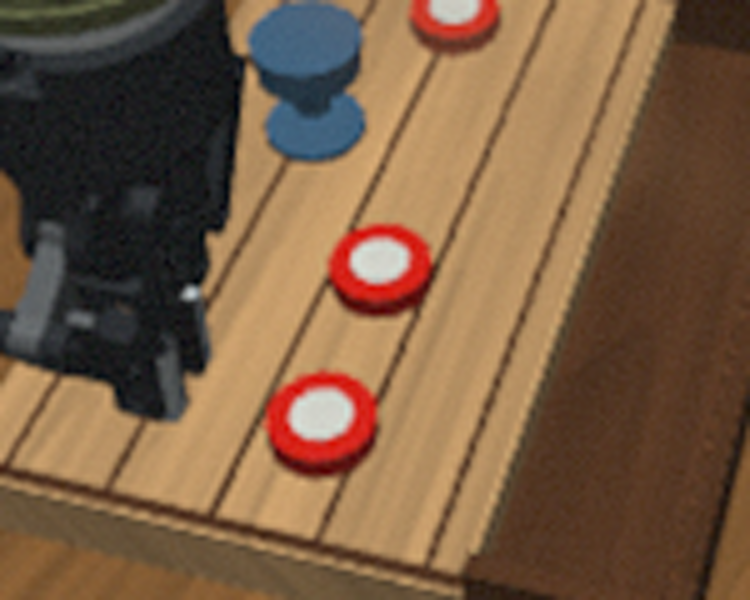

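The tips are at crop (120–205,370–415), just behind puck 3 (crop (322,420)) and slightly above the board. I'll lower 4.5 mm, then push.

Request:
{"method": "servo_tool", "body": {
  "targets": [
    {"travel": [0, 0, 0.0025], "turn": [0, 0, 0], "fingers": 15},
    {"travel": [0, 0, 0.002], "turn": [0, 0, 0], "fingers": 15},
    {"travel": [0, -0.005, 0], "turn": [0, 0, 0], "fingers": 15},
    {"travel": [0, -0.005, 0], "turn": [0, 0, 0], "fingers": 15},
    {"travel": [0, -0.005, 0], "turn": [0, 0, 0], "fingers": 15}
  ]
}}

```text
clock: 6.38
position: [0.5468, -0.1421, -0.003]
ee_rot: [0.002, 0.79, -0.614, 0.0]
force: [-18.0, -3.4, 33.4]
grip_width: 0.151
```

Request:
{"method": "servo_tool", "body": {
  "targets": [
    {"travel": [0, -0.004, 0], "turn": [0, 0, 0], "fingers": 15},
    {"travel": [0, -0.004, 0], "turn": [0, 0, 0], "fingers": 15},
    {"travel": [0, -0.004, 0], "turn": [0, 0, 0], "fingers": 15},
    {"travel": [0, -0.004, 0], "turn": [0, 0, 0], "fingers": 15},
    {"travel": [0, -0.004, 0], "turn": [0, 0, 0], "fingers": 15}
  ]
}}

```text
clock: 6.8
position: [0.5664, -0.1376, -0.003]
ee_rot: [0.002, 0.79, -0.614, 0.001]
force: [-15.8, -4.4, 29.8]
grip_width: 0.15
```

```bash
python3 tip.py; python3 look.py h
```

```text
state tcp [-28.8 -98.6] -2.9397611823955145 F [-11.9  -4.6  26.7] | tip z min/2% 28.00808819408952 36.525464303942705 low x [-34.3 -19.9] y [-118.8  -87.9]
tcp game mm [-28.8 -98.6] -2.9397611823955145 F [-11.9  -4.6  26.7]
[238. 284.] puck if on field [ -2.1 -99.8] if in trough [ -9.  -85.9]
[245.8 253. ] puck if on field [-12.3 -34.9] if in trough [-19.7 -18.4]
[260.6 202.5] puck if on field [-29.1  98. ] if in trough [-37.1 120. ]
egg []
vase [(118, 317, 66, 91)]
gob [(298, 124, 29, 55)]
```

There is 30 N upward: the tips are dragging on the board, so contact is at state z ≈ -3 mm. Puck 3 is moving straight. I'll raise about 6 mm in command, which puts the tips about 4 mm above the field, and carry on.

Request:
{"method": "servo_tool", "body": {
  "targets": [
    {"travel": [0, 0, -0.0035], "turn": [0, 0, 0], "fingers": 15},
    {"travel": [0, 0, -0.0025], "turn": [0, 0, 0], "fingers": 15},
    {"travel": [0, 0, 0], "turn": [0, 0, 0], "fingers": 15},
    {"travel": [0, -0.003, 0], "turn": [0, 0, 0], "fingers": 15},
    {"travel": [0, -0.004, 0], "turn": [0, 0, 0], "fingers": 15}
  ]
}}

```text
clock: 7.32
position: [0.5737, -0.1333, 0.0002]
ee_rot: [0.0, 0.79, -0.613, -0.0]
force: [-1.2, -0.1, -0.0]
grip_width: 0.151
```

Request:
{"method": "servo_tool", "body": {
  "targets": [
    {"travel": [0, -0.004, 0], "turn": [0, 0, 0], "fingers": 15},
    {"travel": [0, -0.004, 0], "turn": [0, 0, 0], "fingers": 15},
    {"travel": [0, -0.004, 0], "turn": [0, 0, 0], "fingers": 15},
    {"travel": [0, -0.004, 0], "turn": [0, 0, 0], "fingers": 15},
    {"travel": [0, -0.004, 0], "turn": [0, 0, 0], "fingers": 15}
  ]
}}

```text
clock: 7.73
position: [0.5936, -0.1282, 0.0004]
ee_rot: [0.0, 0.79, -0.613, -0.0]
force: [-0.4, -0.1, 0.2]
grip_width: 0.149
```

```bash
python3 tip.py; python3 look.py i
```

```text
state tcp [ -0.4 -96.2] 0.5629334066605887 F [-0.1 -0.1 -0.4] | tip z min/2% 29.204426423463527 38.73309501726209 low x [-6.   8.4] y [-117.2  -85.5]
tcp game mm [ -0.4 -96.2] 0.5629334066605887 F [-0.1 -0.1 -0.4]
[255.9 286.7] puck if on field [ 26.8 -97.3] if in trough [ 21.  -83.2]
[251.  252.5] puck if on field [ -4.1 -31.5] if in trough [-11.1 -14.8]
[263. 202.] puck if on field [-24.9 100.6] if in trough [-32.8 122.7]
egg []
vase [(118, 317, 66, 91)]
gob [(298, 124, 29, 55)]
```

Puck 3 is riding 27 mm ahead of the TCP with no residual force. I'll push on over the edge.

Request:
{"method": "servo_tool", "body": {
  "targets": [
    {"travel": [0, -0.0045, 0], "turn": [0, 0, 0], "fingers": 15},
    {"travel": [0, -0.0045, 0], "turn": [0, 0, 0], "fingers": 15},
    {"travel": [0, -0.0045, 0], "turn": [0, 0, 0], "fingers": 15},
    {"travel": [0, -0.0045, 0], "turn": [0, 0, 0], "fingers": 15},
    {"travel": [0, -0.0045, 0], "turn": [0, 0, 0], "fingers": 15}
  ]
}}

```text
clock: 8.25
position: [0.6155, -0.1226, 0.0006]
ee_rot: [-0.0, 0.79, -0.613, 0.0]
force: [0.3, 0.1, 0.1]
grip_width: 0.151
```

Request:
{"method": "servo_tool", "body": {
  "targets": [
    {"travel": [0, -0.0045, 0], "turn": [0, 0, 0], "fingers": 15},
    {"travel": [0, -0.0045, 0], "turn": [0, 0, 0], "fingers": 15},
    {"travel": [0, -0.0045, 0], "turn": [0, 0, 0], "fingers": 15},
    {"travel": [0, -0.0045, 0], "turn": [0, 0, 0], "fingers": 15},
    {"travel": [0, -0.0045, 0], "turn": [0, 0, 0], "fingers": 15}
  ]
}}

```text
clock: 8.67
position: [0.6372, -0.1171, 0.0005]
ee_rot: [0.0, 0.79, -0.613, 0.0]
force: [0.0, -0.3, 0.2]
grip_width: 0.152
```

```bash
python3 tip.py; python3 look.py j
```

```text
state tcp [ 44.6 -96.2] 0.6106327017710647 F [-0.9 -0.   0.5] | tip z min/2% 21.21308643275494 36.55601804160632 low x [37.5 53.4] y [-117.1  -75.8]
tcp game mm [ 44.6 -96.2] 0.6106327017710647 F [-0.9 -0.   0.5]
[281.  295.5] puck if on field [  69.3 -102.8] if in trough [ 65.3 -88.9]
[243.4 252.7] puck if on field [-16.4 -35.4] if in trough [-23.9 -18.9]
egg []
vase [(118, 317, 66, 91)]
gob [(298, 124, 29, 55)]
```

Request:
{"method": "servo_tool", "body": {
  "targets": [
    {"travel": [0, 0.012, 0], "turn": [0, 0, 0], "fingers": 15},
    {"travel": [0, 0, -0.02], "turn": [0, 0, 0], "fingers": 15},
    {"travel": [0, 0, -0.02], "turn": [0, 0, 0], "fingers": 15},
    {"travel": [-0.016, 0.022, 0], "turn": [0, 0, 0], "fingers": 15},
    {"travel": [-0.016, 0.023, 0], "turn": [0, 0, 0], "fingers": 15}
  ]
}}

```text
clock: 9.18
position: [0.5745, -0.1005, 0.0418]
ee_rot: [-0.001, 0.79, -0.613, 0.001]
force: [-0.1, 1.0, -0.4]
grip_width: 0.15
```

Request:
{"method": "servo_tool", "body": {
  "targets": [
    {"travel": [-0.016, 0.023, 0], "turn": [0, 0, 0], "fingers": 15},
    {"travel": [-0.016, 0.023, 0], "turn": [0, 0, 0], "fingers": 15},
    {"travel": [0, 0, 0], "turn": [0, 0, 0], "fingers": 15},
    {"travel": [0, 0, 0], "turn": [0, 0, 0], "fingers": 15},
    {"travel": [0, 0, 0], "turn": [0, 0, 0], "fingers": 15}
  ]
}}

```text
clock: 9.6
position: [0.5217, -0.0812, 0.041]
ee_rot: [-0.0, 0.79, -0.613, 0.001]
force: [0.5, -0.4, 0.5]
grip_width: 0.151
```

```bash
python3 tip.py; python3 look.py k
```

```text
state tcp [-58.9 -33.1] 40.922528781071655 F [-0.1 -0.1 -0.5] | tip z min/2% 73.53213548806171 76.97501949152189 low x [-64.2 -49.5] y [-53.5 -21.5]
tcp game mm [-58.9 -33.1] 40.922528781071655 F [-0.1 -0.1 -0.5]
[276.8 295.4] puck if on field [  63.  -104.3] if in trough [ 58.7 -90.5]
[245.8 253.4] puck if on field [-11.9 -35.8] if in trough [-19.2 -19.3]
[260.6 202.5] puck if on field [-29.1  98. ] if in trough [-37.1 120. ]
egg [(226, 201, 17, 31)]
vase [(118, 317, 66, 91)]
gob [(298, 124, 29, 55)]
```

View pics/k.png

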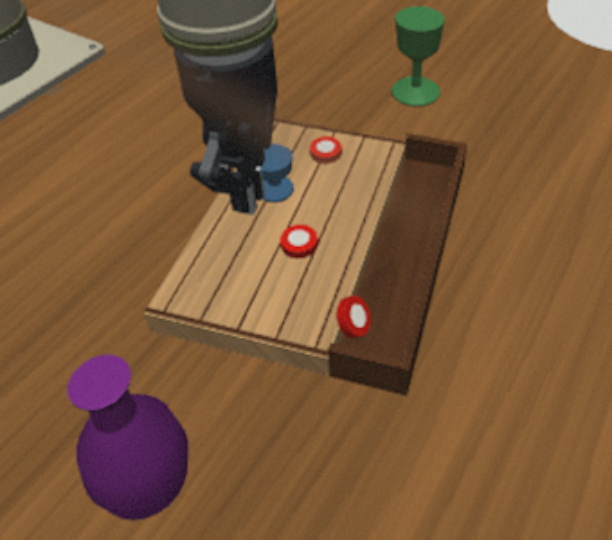

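Puck 3 is leaning on the edge of the field at crop (353,316), partly into the trough, and I'll nudge it flat later. The fingers are well placed behind puck 2 (crop (299,240)). For puck 2 I'll push further past the edge.

Request:
{"method": "servo_tool", "body": {
  "targets": [
    {"travel": [0, 0, 0.012], "turn": [0, 0, 0], "fingers": 15},
    {"travel": [0, 0, 0.012], "turn": [0, 0, 0], "fingers": 15},
    {"travel": [0, 0, 0.01], "turn": [0, 0, 0], "fingers": 15},
    {"travel": [0, 0, 0.006], "turn": [0, 0, 0], "fingers": 15},
    {"travel": [0, 0, 0], "turn": [0, 0, 0], "fingers": 15}
  ]
}}

```text
clock: 10.12
position: [0.5196, -0.0805, -0.0017]
ee_rot: [0.001, 0.79, -0.613, -0.002]
force: [-0.0, 0.0, 0.1]
grip_width: 0.151
```

Request:
{"method": "servo_tool", "body": {
  "targets": [
    {"travel": [0, -0.004, 0], "turn": [0, 0, 0], "fingers": 15},
    {"travel": [0, -0.005, 0], "turn": [0, 0, 0], "fingers": 15},
    {"travel": [0, -0.005, 0], "turn": [0, 0, 0], "fingers": 15},
    {"travel": [0, -0.004, 0], "turn": [0, 0, 0], "fingers": 15},
    {"travel": [0, -0.004, 0], "turn": [0, 0, 0], "fingers": 15}
  ]
}}

```text
clock: 10.53
position: [0.5433, -0.0752, 0.001]
ee_rot: [-0.0, 0.79, -0.613, 0.0]
force: [0.5, -1.0, 0.2]
grip_width: 0.148
```

```bash
python3 tip.py; python3 look.py l
```

```text
state tcp [-36.1 -32.3] 0.9706137435146409 F [ 0.1  0.4 -0. ] | tip z min/2% 28.113955878525587 39.13454723714448 low x [-41.9 -27.1] y [-53.3 -20.9]
tcp game mm [-36.1 -32.3] 0.9706137435146409 F [ 0.1  0.4 -0. ]
[276.5 295.5] puck if on field [  62.6 -104.6] if in trough [ 58.3 -90.9]
[248. 253.] puck if on field [ -8.7 -33.9] if in trough [-15.9 -17.3]
[260.5 202. ] puck if on field [-29.6  99.4] if in trough [-37.7 121.5]
egg []
vase [(118, 317, 66, 91)]
gob [(298, 124, 29, 55)]
```

Contact made and the push is straight. Continuing over the edge.

Request:
{"method": "servo_tool", "body": {
  "targets": [
    {"travel": [0, -0.0045, 0], "turn": [0, 0, 0], "fingers": 15},
    {"travel": [0, -0.0045, 0], "turn": [0, 0, 0], "fingers": 15},
    {"travel": [0, -0.0045, 0], "turn": [0, 0, 0], "fingers": 15},
    {"travel": [0, -0.0045, 0], "turn": [0, 0, 0], "fingers": 15},
    {"travel": [0, -0.0045, 0], "turn": [0, 0, 0], "fingers": 15}
  ]
}}

```text
clock: 11.05
position: [0.5647, -0.0696, 0.0005]
ee_rot: [-0.0, 0.79, -0.613, 0.0]
force: [-0.1, 0.1, -0.7]
grip_width: 0.15
```

Request:
{"method": "servo_tool", "body": {
  "targets": [
    {"travel": [0, -0.0045, 0], "turn": [0, 0, 0], "fingers": 15},
    {"travel": [0, -0.0045, 0], "turn": [0, 0, 0], "fingers": 15},
    {"travel": [0, -0.0045, 0], "turn": [0, 0, 0], "fingers": 15},
    {"travel": [0, -0.0045, 0], "turn": [0, 0, 0], "fingers": 15},
    {"travel": [0, -0.0045, 0], "turn": [0, 0, 0], "fingers": 15}
  ]
}}

```text
clock: 11.47
position: [0.5864, -0.064, 0.0005]
ee_rot: [0.0, 0.79, -0.613, 0.0]
force: [0.8, 0.4, 0.3]
grip_width: 0.148
```

Request:
{"method": "servo_tool", "body": {
  "targets": [
    {"travel": [0, -0.0045, 0], "turn": [0, 0, 0], "fingers": 15},
    {"travel": [0, -0.0045, 0], "turn": [0, 0, 0], "fingers": 15},
    {"travel": [0, -0.0045, 0], "turn": [0, 0, 0], "fingers": 15},
    {"travel": [0, -0.0045, 0], "turn": [0, 0, 0], "fingers": 15},
    {"travel": [0, -0.0045, 0], "turn": [0, 0, 0], "fingers": 15}
  ]
}}

```text
clock: 11.88
position: [0.6082, -0.0585, 0.0005]
ee_rot: [0.0, 0.79, -0.613, 0.0]
force: [-0.5, 0.2, -0.2]
grip_width: 0.153
```

Request:
{"method": "servo_tool", "body": {
  "targets": [
    {"travel": [0, -0.0045, 0], "turn": [0, 0, 0], "fingers": 15},
    {"travel": [0, -0.0045, 0], "turn": [0, 0, 0], "fingers": 15},
    {"travel": [0, -0.0045, 0], "turn": [0, 0, 0], "fingers": 15},
    {"travel": [0, -0.0045, 0], "turn": [0, 0, 0], "fingers": 15},
    {"travel": [0, -0.004, 0], "turn": [0, 0, 0], "fingers": 15}
  ]
}}

```text
clock: 12.3
position: [0.6295, -0.053, 0.0005]
ee_rot: [-0.0, 0.79, -0.613, 0.0]
force: [0.6, 0.1, 0.2]
grip_width: 0.149
```

```bash
python3 tip.py; python3 look.py m
```

```text
state tcp [ 53.  -32.2] 0.6119299476290557 F [-0.3  0.3  1.2] | tip z min/2% 20.313534426804562 34.68986220947777 low x [41.2 75.6] y [-53.3 -23.8]
tcp game mm [ 53.  -32.2] 0.6119299476290557 F [-0.3  0.3  1.2]
[276.6 295.4] puck if on field [  62.7 -104.4] if in trough [ 58.4 -90.6]
[295.5 265. ] puck if on field [ 76.  -38.1] if in trough [ 72.3 -21.7]
[256.  201.6] puck if on field [-38.7  98.3] if in trough [-47.1 120.4]
egg [(220, 201, 23, 31)]
vase [(118, 317, 66, 91)]
gob []
```

View pics/m.png

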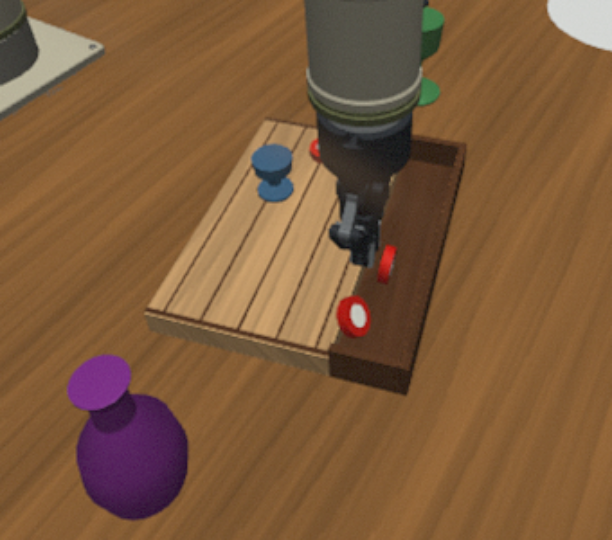

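Puck 2 is in the trough but standing nearly on edge at crop (387,264), and puck 3 is still leaning at (353,316). I'll push a bit further, gently, above puck 2's centre to topple it flat.

Request:
{"method": "servo_tool", "body": {
  "targets": [
    {"travel": [0, -0.003, 0], "turn": [0, 0, 0], "fingers": 15},
    {"travel": [0, -0.003, 0], "turn": [0, 0, 0], "fingers": 15},
    {"travel": [0, -0.003, 0], "turn": [0, 0, 0], "fingers": 15},
    {"travel": [0, -0.003, 0], "turn": [0, 0, 0], "fingers": 15},
    {"travel": [0, -0.003, 0], "turn": [0, 0, 0], "fingers": 15}
  ]
}}

```text
clock: 12.82
position: [0.6439, -0.0493, 0.0006]
ee_rot: [-0.0, 0.79, -0.613, 0.0]
force: [0.4, 0.7, 0.4]
grip_width: 0.156
```

```bash
cat >> look.py <<'E'
p,d=manip.snapshot("scene"); m=manip.camera_model("scene"); Rm=cv2.Rodrigues(np.array(m["rvec"]))[0]; t=np.array(m["tvec"]).ravel()
h=cv2.cvtColor(p,cv2.COLOR_BGR2HSV)
for c in blobs(p,(0,125,60),(5,255,255)):
    b=cv2.boundingRect(c)
    if 140<b[1]<340 and 200<b[0]<390:
        mk=np.zeros(p.shape[:2],np.uint8); cv2.drawContours(mk,[c],-1,1,-1); mk=cv2.erode(mk,np.ones((3,3))); v,u=np.nonzero(mk&(d>0))
        X=(((np.linalg.inv(m["mtx"])@np.stack([u,v,np.ones_like(u)]))*d[v,u]).T-t)@Rm
        g=np.array([togame(x,G) for x in X])*1000; q=np.c_[g,X[:,2]*1000]; e=np.linalg.svd(q-np.median(q,0))
        print("puck depth: median",np.median(q,0),"5%",np.percentile(q,5,0),"95%",np.percentile(q,95,0),"normal",e[2][2],"px",cv2.boundingRect(c))
E
python3 look.py n
```

```text
tcp game mm [ 67.2 -32.4] 0.5952700947520693 F [0.4 0.7 0.4]
[276.9 295.3] puck if on field [  63.1 -104. ] if in trough [ 58.9 -90.3]
[298.8 267.2] puck if on field [ 82.4 -41.3] if in trough [ 78.9 -25. ]
[259.3 201.8] puck if on field [-32.1  99.5] if in trough [-40.3 121.6]
egg [(220, 201, 23, 31)]
vase [(118, 317, 66, 91)]
gob []
puck depth: median [ 60.5 -99.9  30.4] 5% [  51.1 -112.8   18.9] 95% [ 69.6 -85.2  40.2] normal [ 0.8 -0.   0.6] px (267, 284, 19, 24)
puck depth: median [ 89.5 -37.4  28.4] 5% [ 77.7 -49.5  21. ] 95% [100.6 -21.6  34.8] normal [-0.5 -0.1  0.9] px (293, 260, 21, 20)
puck depth: median [-31.8  89.1  37.6] 5% [-42.7  87.   37.2] 95% [-19.8  97.8  38.6] normal [-0. -0. -1.] px (252, 196, 15, 13)
```

Request:
{"method": "servo_tool", "body": {
  "targets": [
    {"travel": [0, 0.006, 0], "turn": [0, 0, 0], "fingers": 15},
    {"travel": [0, 0.012, 0], "turn": [0, 0, 0], "fingers": 15},
    {"travel": [0, 0.015, 0], "turn": [0, 0, 0], "fingers": 15},
    {"travel": [0, 0.017, 0], "turn": [0, 0, 0], "fingers": 15},
    {"travel": [0.01, 0, 0], "turn": [0, 0, 0], "fingers": 15}
  ]
}}

```text
clock: 13.33
position: [0.5943, -0.0709, 0.0002]
ee_rot: [0.001, 0.791, -0.612, -0.001]
force: [-0.2, -1.1, 0.1]
grip_width: 0.152
```

Request:
{"method": "servo_tool", "body": {
  "targets": [
    {"travel": [0.015, 0, 0], "turn": [0, 0, 0], "fingers": 15},
    {"travel": [0.015, 0, 0], "turn": [0, 0, 0], "fingers": 15},
    {"travel": [0.015, 0, 0], "turn": [0, 0, 0], "fingers": 15},
    {"travel": [0.01, 0, 0], "turn": [0, 0, 0], "fingers": 15},
    {"travel": [0, 0, 0], "turn": [0, 0, 0], "fingers": 15}
  ]
}}

```text
clock: 13.75
position: [0.6118, -0.1288, 0.0003]
ee_rot: [0.0, 0.789, -0.615, 0.0]
force: [0.4, 0.8, 0.2]
grip_width: 0.154
```

```bash
python3 look.py o
```

```text
tcp game mm [  16.4 -101.4] 0.28218810671873373 F [0.4 0.8 0.2]
[276.8 295.3] puck if on field [  62.9 -104.1] if in trough [ 58.7 -90.3]
[305.5 272.5] puck if on field [ 95.4 -49.1] if in trough [ 92.5 -33.1]
egg []
vase [(118, 317, 66, 91)]
gob [(298, 124, 29, 55)]
puck depth: median [ 60.6 -99.6  30.3] 5% [  51.5 -113.    18.2] 95% [ 69.5 -84.6  39.8] normal [ 0.8 -0.   0.6] px (267, 284, 19, 24)
puck depth: median [ 92.4 -35.   17.5] 5% [ 79.7 -49.2  15.6] 95% [104.6 -19.4  19.1] normal [ 0. -0.  1.] px (295, 264, 21, 21)
```

Puck 2 now lies flat in the trough (top at 17.5 mm). Next is the nudge for puck 3.

Request:
{"method": "servo_tool", "body": {
  "targets": [
    {"travel": [-0.004, -0.003, 0], "turn": [0, 0, 0], "fingers": 15},
    {"travel": [0, -0.004, 0], "turn": [0, 0, 0], "fingers": 15},
    {"travel": [0, -0.004, 0], "turn": [0, 0, 0], "fingers": 15},
    {"travel": [0, -0.004, 0], "turn": [0, 0, 0], "fingers": 15},
    {"travel": [0, -0.004, 0], "turn": [0, 0, 0], "fingers": 15}
  ]
}}

```text
clock: 14.27
position: [0.6293, -0.1156, 0.0006]
ee_rot: [-0.0, 0.79, -0.613, 0.0]
force: [-0.0, -0.1, 0.5]
grip_width: 0.149
```

Request:
{"method": "servo_tool", "body": {
  "targets": [
    {"travel": [0, -0.004, 0], "turn": [0, 0, 0], "fingers": 15},
    {"travel": [0, -0.004, 0], "turn": [0, 0, 0], "fingers": 15},
    {"travel": [0, -0.004, 0], "turn": [0, 0, 0], "fingers": 15},
    {"travel": [0, -0.004, 0], "turn": [0, 0, 0], "fingers": 15},
    {"travel": [0, -0.004, 0], "turn": [0, 0, 0], "fingers": 15}
  ]
}}

```text
clock: 14.68
position: [0.6485, -0.1111, 0.0005]
ee_rot: [0.0, 0.79, -0.613, 0.0]
force: [0.4, -0.4, 0.2]
grip_width: 0.15
```

Request:
{"method": "servo_tool", "body": {
  "targets": [
    {"travel": [0, -0.003, 0], "turn": [0, 0, 0], "fingers": 15},
    {"travel": [0, -0.003, 0], "turn": [0, 0, 0], "fingers": 15},
    {"travel": [0, -0.003, 0], "turn": [0, 0, 0], "fingers": 15},
    {"travel": [0, -0.003, 0], "turn": [0, 0, 0], "fingers": 15},
    {"travel": [0, -0.001, 0], "turn": [0, 0, 0], "fingers": 15}
  ]
}}

```text
clock: 15.1
position: [0.6611, -0.1077, 0.0006]
ee_rot: [-0.0, 0.79, -0.613, 0.0]
force: [0.2, -0.8, -0.7]
grip_width: 0.149
```

```bash
python3 look.py p
```

```text
tcp game mm [ 69.3 -93.3] 0.5604381990942098 F [ 0.2 -0.8 -0.7]
[296.1 303.3] puck if on field [  95.  -110.4] if in trough [ 92.1 -96.9]
[305.2 272.5] puck if on field [ 95.1 -49.2] if in trough [ 92.2 -33.2]
egg [(220, 201, 23, 31)]
vase [(118, 317, 66, 91)]
gob []
puck depth: median [ 92.8 -98.6  17.6] 5% [  79.7 -112.9   15.9] 95% [104.9 -83.8  19.2] normal [ 0. -0.  1.] px (285, 294, 23, 23)
puck depth: median [ 92.4 -34.5  17.5] 5% [ 79.2 -49.   15.8] 95% [104.3 -19.5  19.2] normal [-0.  0. -1.] px (295, 264, 22, 20)
```

Both pucks now lie flat in the trough. On to puck 1: lift, move across in front of the egg cup, then back along its own lane.

Request:
{"method": "servo_tool", "body": {
  "targets": [
    {"travel": [0, 0.013, 0], "turn": [0, 0, 0], "fingers": 15},
    {"travel": [0, 0.013, -0.02], "turn": [0, 0, 0], "fingers": 15},
    {"travel": [0, 0.013, -0.02], "turn": [0, 0, 0], "fingers": 15},
    {"travel": [-0.02, 0, 0], "turn": [0, 0, 0], "fingers": 15},
    {"travel": [-0.022, 0, 0], "turn": [0, 0, 0], "fingers": 15}
  ]
}}

```text
clock: 15.62
position: [0.6127, -0.0792, 0.0421]
ee_rot: [-0.0, 0.789, -0.614, 0.001]
force: [0.6, 1.4, 0.4]
grip_width: 0.149
```

Request:
{"method": "servo_tool", "body": {
  "targets": [
    {"travel": [-0.026, 0, 0], "turn": [0, 0, 0], "fingers": 15},
    {"travel": [-0.026, 0, 0], "turn": [0, 0, 0], "fingers": 15},
    {"travel": [-0.026, 0, 0], "turn": [0, 0, 0], "fingers": 15},
    {"travel": [-0.026, 0, 0], "turn": [0, 0, 0], "fingers": 15},
    {"travel": [-0.026, 0, 0], "turn": [0, 0, 0], "fingers": 15}
  ]
}}

```text
clock: 16.03
position: [0.5796, 0.0499, 0.0407]
ee_rot: [0.0, 0.79, -0.613, 0.0]
force: [0.8, 0.3, -0.1]
grip_width: 0.151
```

Request:
{"method": "servo_tool", "body": {
  "targets": [
    {"travel": [-0.024, 0, 0], "turn": [0, 0, 0], "fingers": 15},
    {"travel": [0, 0.02, 0], "turn": [0, 0, 0], "fingers": 15},
    {"travel": [0, 0.022, 0], "turn": [0, 0, 0], "fingers": 15},
    {"travel": [0, 0.022, 0], "turn": [0, 0, 0], "fingers": 15},
    {"travel": [0, 0.022, 0], "turn": [0, 0, 0], "fingers": 15}
  ]
}}

```text
clock: 16.45
position: [0.4898, 0.0506, 0.0405]
ee_rot: [0.0, 0.79, -0.613, 0.0]
force: [-0.2, -0.2, 0.8]
grip_width: 0.151
```

Request:
{"method": "servo_tool", "body": {
  "targets": [
    {"travel": [0, 0.02, 0], "turn": [0, 0, 0], "fingers": 15},
    {"travel": [0, 0, 0], "turn": [0, 0, 0], "fingers": 15},
    {"travel": [0, 0, 0], "turn": [0, 0, 0], "fingers": 15},
    {"travel": [0, 0, 0], "turn": [0, 0, 0], "fingers": 15},
    {"travel": [0, 0, 0], "turn": [0, 0, 0], "fingers": 15}
  ]
}}

```text
clock: 16.87
position: [0.4724, 0.0461, 0.0408]
ee_rot: [-0.0, 0.79, -0.613, 0.0]
force: [0.7, 0.4, -0.5]
grip_width: 0.148
```

```bash
python3 tip.py; python3 look.py q
```

```text
state tcp [-75.3 102.7] 40.64536345310382 F [ 0.2 -0.5 -0.1] | tip z min/2% 26.43818464114775 75.02355501506723 low x [-78.3 -65.6] y [ 82.6 113.6]
tcp game mm [-75.3 102.7] 40.64536345310382 F [ 0.2 -0.5 -0.1]
[296.1 303.3] puck if on field [  95.  -110.3] if in trough [ 92.  -96.8]
[305.4 271.8] puck if on field [ 95.1 -47.7] if in trough [ 92.1 -31.6]
[260.5 202. ] puck if on field [-29.6  99.4] if in trough [-37.6 121.5]
egg [(220, 201, 23, 31)]
vase [(118, 317, 66, 91)]
gob [(298, 124, 29, 55)]
puck depth: median [ 92.8 -98.8  17.6] 5% [  79.9 -113.5   15.7] 95% [104.8 -83.7  19.1] normal [-0.  0. -1.] px (285, 294, 23, 23)
puck depth: median [ 92.2 -34.6  17.5] 5% [ 79.6 -49.2  16. ] 95% [104.5 -19.5  18.9] normal [ 0. -0.  1.] px (295, 264, 21, 21)
puck depth: median [-30.4 101.   37.8] 5% [-41.4  90.5  36.5] 95% [-19.4 112.9  39.2] normal [0. 0. 1.] px (252, 196, 18, 12)
```

Aligned with puck 1 (finger centre y ≈ 98, puck ≈ 100). Descend and push.

Request:
{"method": "servo_tool", "body": {
  "targets": [
    {"travel": [0, 0, 0.012], "turn": [0, 0, 0], "fingers": 15},
    {"travel": [0, 0, 0.012], "turn": [0, 0, 0], "fingers": 15},
    {"travel": [0, 0, 0.01], "turn": [0, 0, 0], "fingers": 15},
    {"travel": [0, 0, 0.006], "turn": [0, 0, 0], "fingers": 15},
    {"travel": [0, 0, 0], "turn": [0, 0, 0], "fingers": 15}
  ]
}}

```text
clock: 17.43
position: [0.4706, 0.0459, -0.0008]
ee_rot: [0.001, 0.79, -0.613, -0.001]
force: [-1.1, -0.2, -0.2]
grip_width: 0.15
```

Request:
{"method": "servo_tool", "body": {
  "targets": [
    {"travel": [0, -0.004, 0], "turn": [0, 0, 0], "fingers": 15},
    {"travel": [0, -0.004, 0], "turn": [0, 0, 0], "fingers": 15},
    {"travel": [0, -0.004, 0], "turn": [0, 0, 0], "fingers": 15},
    {"travel": [0, -0.004, 0], "turn": [0, 0, 0], "fingers": 15},
    {"travel": [0, -0.004, 0], "turn": [0, 0, 0], "fingers": 15}
  ]
}}

```text
clock: 17.85
position: [0.4917, 0.0509, 0.0009]
ee_rot: [-0.0, 0.79, -0.613, 0.0]
force: [0.5, 0.2, 0.4]
grip_width: 0.154
```

Request:
{"method": "servo_tool", "body": {
  "targets": [
    {"travel": [0, -0.0045, 0], "turn": [0, 0, 0], "fingers": 15},
    {"travel": [0, -0.0045, 0], "turn": [0, 0, 0], "fingers": 15},
    {"travel": [0, -0.0045, 0], "turn": [0, 0, 0], "fingers": 15},
    {"travel": [0, -0.0045, 0], "turn": [0, 0, 0], "fingers": 15},
    {"travel": [0, -0.0045, 0], "turn": [0, 0, 0], "fingers": 15}
  ]
}}

```text
clock: 18.27
position: [0.5131, 0.0565, 0.0005]
ee_rot: [0.0, 0.79, -0.613, 0.0]
force: [-0.4, -0.0, -0.0]
grip_width: 0.151
```

Request:
{"method": "servo_tool", "body": {
  "targets": [
    {"travel": [0, -0.0045, 0], "turn": [0, 0, 0], "fingers": 15},
    {"travel": [0, -0.0045, 0], "turn": [0, 0, 0], "fingers": 15},
    {"travel": [0, -0.0045, 0], "turn": [0, 0, 0], "fingers": 15},
    {"travel": [0, -0.0045, 0], "turn": [0, 0, 0], "fingers": 15},
    {"travel": [0, -0.0045, 0], "turn": [0, 0, 0], "fingers": 15}
  ]
}}

```text
clock: 18.68
position: [0.5349, 0.0621, 0.0005]
ee_rot: [0.0, 0.79, -0.613, 0.0]
force: [-0.1, -0.5, 0.8]
grip_width: 0.147
```

```bash
python3 look.py r
```

```text
tcp game mm [-10.7 102.6] 0.5156084008507076 F [-0.1 -0.5  0.8]
[296.1 303.3] puck if on field [  95.  -110.3] if in trough [ 92.  -96.8]
[305.1 271.8] puck if on field [ 94.6 -47.9] if in trough [ 91.6 -31.9]
[283. 205.] puck if on field [ 15.5 102.4] if in trough [  9.3 124.6]
egg [(220, 201, 23, 31)]
vase [(118, 317, 66, 91)]
gob [(298, 124, 29, 55)]
puck depth: median [ 92.8 -98.8  17.4] 5% [  80.  -113.2   15.8] 95% [104.8 -84.   18.9] normal [ 0. -0.  1.] px (285, 294, 23, 23)
puck depth: median [ 92.4 -35.1  17.5] 5% [ 79.6 -48.9  15.4] 95% [104.6 -19.9  18.8] normal [ 0. -0.  1.] px (295, 264, 21, 21)
puck depth: median [ 17.1 100.6  37.8] 5% [ 5.  89.6 36.5] 95% [ 30.1 113.3  39. ] normal [-0. -0. -1.] px (275, 200, 18, 14)
```

Straight so far. 79 mm to go.

Request:
{"method": "servo_tool", "body": {
  "targets": [
    {"travel": [0, -0.0045, 0], "turn": [0, 0, 0], "fingers": 15},
    {"travel": [0, -0.0045, 0], "turn": [0, 0, 0], "fingers": 15},
    {"travel": [0, -0.0045, 0], "turn": [0, 0, 0], "fingers": 15},
    {"travel": [0, -0.0045, 0], "turn": [0, 0, 0], "fingers": 15},
    {"travel": [0, -0.0045, 0], "turn": [0, 0, 0], "fingers": 15}
  ]
}}

```text
clock: 19.2
position: [0.5568, 0.0677, 0.0006]
ee_rot: [-0.0, 0.79, -0.613, 0.0]
force: [0.1, 0.2, 0.4]
grip_width: 0.15
```

Request:
{"method": "servo_tool", "body": {
  "targets": [
    {"travel": [0, -0.0045, 0], "turn": [0, 0, 0], "fingers": 15},
    {"travel": [0, -0.0045, 0], "turn": [0, 0, 0], "fingers": 15},
    {"travel": [0, -0.0045, 0], "turn": [0, 0, 0], "fingers": 15},
    {"travel": [0, -0.0045, 0], "turn": [0, 0, 0], "fingers": 15},
    {"travel": [0, -0.0045, 0], "turn": [0, 0, 0], "fingers": 15}
  ]
}}

```text
clock: 19.62
position: [0.5785, 0.0733, 0.0005]
ee_rot: [-0.0, 0.79, -0.613, 0.0]
force: [-0.1, -0.5, 0.8]
grip_width: 0.154
```

Request:
{"method": "servo_tool", "body": {
  "targets": [
    {"travel": [0, -0.004, 0], "turn": [0, 0, 0], "fingers": 15},
    {"travel": [0, -0.004, 0], "turn": [0, 0, 0], "fingers": 15},
    {"travel": [0, -0.004, 0], "turn": [0, 0, 0], "fingers": 15},
    {"travel": [0, -0.004, 0], "turn": [0, 0, 0], "fingers": 15},
    {"travel": [0, -0.004, 0], "turn": [0, 0, 0], "fingers": 15}
  ]
}}

```text
clock: 20.03
position: [0.5978, 0.0782, 0.0005]
ee_rot: [0.0, 0.79, -0.613, 0.0]
force: [0.8, -0.0, -0.5]
grip_width: 0.148
```

Request:
{"method": "servo_tool", "body": {
  "targets": [
    {"travel": [0, -0.003, 0], "turn": [0, 0, 0], "fingers": 15},
    {"travel": [0, -0.003, 0], "turn": [0, 0, 0], "fingers": 15},
    {"travel": [0, -0.003, 0], "turn": [0, 0, 0], "fingers": 15},
    {"travel": [0, -0.003, 0], "turn": [0, 0, 0], "fingers": 15},
    {"travel": [0, -0.003, 0], "turn": [0, 0, 0], "fingers": 15}
  ]
}}

```text
clock: 20.45
position: [0.6122, 0.0819, 0.0005]
ee_rot: [0.0, 0.79, -0.613, 0.0]
force: [-0.0, -0.1, 0.4]
grip_width: 0.152
```

```bash
python3 look.py s
```

```text
tcp game mm [ 69.1 102.5] 0.5265547882675053 F [-0.  -0.1  0.4]
[296.1 303. ] puck if on field [  94.9 -109.8] if in trough [ 92.  -96.3]
[305.5 272. ] puck if on field [ 95.3 -48.1] if in trough [ 92.3 -32.1]
[319.7 217.8] puck if on field [92.1 85.3] if in trough [ 89.1 106.8]
egg [(220, 201, 23, 31)]
vase [(118, 317, 66, 91)]
gob []
puck depth: median [ 92.7 -98.8  17.6] 5% [  80.1 -113.2   16.2] 95% [104.7 -84.   18.9] normal [-0.  0. -1.] px (285, 294, 23, 23)
puck depth: median [ 92.5 -34.9  17.6] 5% [ 79.6 -49.   15.8] 95% [104.5 -19.7  19.2] normal [ 0. -0.  1.] px (295, 264, 21, 21)
puck depth: median [92.7 99.6 17.6] 5% [80.7 85.5 15.4] 95% [104.5 114.   19. ] normal [ 0. -0.  1.] px (312, 213, 18, 17)
```

All three are flat in the trough. I'll retract and lift clear, then do a final look.

Request:
{"method": "servo_tool", "body": {
  "targets": [
    {"travel": [0, 0.012, 0], "turn": [0, 0, 0], "fingers": 15},
    {"travel": [0, 0.015, -0.02], "turn": [0, 0, 0], "fingers": 15},
    {"travel": [0, 0, -0.03], "turn": [0, 0, 0], "fingers": 15},
    {"travel": [0, 0, -0.03], "turn": [0, 0, 0], "fingers": 15},
    {"travel": [0, 0, -0.03], "turn": [0, 0, 0], "fingers": 15}
  ]
}}

```text
clock: 20.97
position: [0.5852, 0.0751, 0.1118]
ee_rot: [0.0, 0.79, -0.613, -0.0]
force: [0.5, 0.4, -0.2]
grip_width: 0.153
```

Request:
{"method": "servo_tool", "body": {
  "targets": [
    {"travel": [0, 0, -0.02], "turn": [0, 0, 0], "fingers": 15},
    {"travel": [0, 0, 0], "turn": [0, 0, 0], "fingers": 15},
    {"travel": [0, 0, 0], "turn": [0, 0, 0], "fingers": 15},
    {"travel": [0, 0, 0], "turn": [0, 0, 0], "fingers": 15},
    {"travel": [0, 0, 0], "turn": [0, 0, 0], "fingers": 15}
  ]
}}

```text
clock: 21.38
position: [0.585, 0.0749, 0.1292]
ee_rot: [0.001, 0.79, -0.613, -0.001]
force: [0.0, 0.4, -1.0]
grip_width: 0.151
```

```bash
python3 look.py t
```

```text
tcp game mm [ 41.  102.6] 129.16894019994874 F [ 0.   0.4 -1. ]
[296.1 303. ] puck if on field [  94.9 -109.8] if in trough [ 92.  -96.3]
[305.5 272. ] puck if on field [ 95.3 -48.1] if in trough [ 92.4 -32.1]
[320.6 219.4] puck if on field [94.5 81.5] if in trough [ 91.5 102.8]
egg [(220, 201, 23, 31)]
vase [(118, 317, 66, 92)]
gob [(298, 123, 29, 56)]
puck depth: median [ 92.7 -98.9  17.5] 5% [  79.6 -113.4   15.4] 95% [104.6 -83.8  18.8] normal [-0.  0. -1.] px (285, 294, 23, 23)
puck depth: median [ 92.5 -35.   17.5] 5% [ 79.6 -49.1  15.7] 95% [104.6 -19.9  19.1] normal [ 0. -0.  1.] px (295, 264, 22, 20)
puck depth: median [92.4 99.7 17.5] 5% [79.8 85.9 15.2] 95% [103.8 115.4  18.9] normal [ 0. -0.  1.] px (312, 213, 18, 16)
```

View pics/t.png

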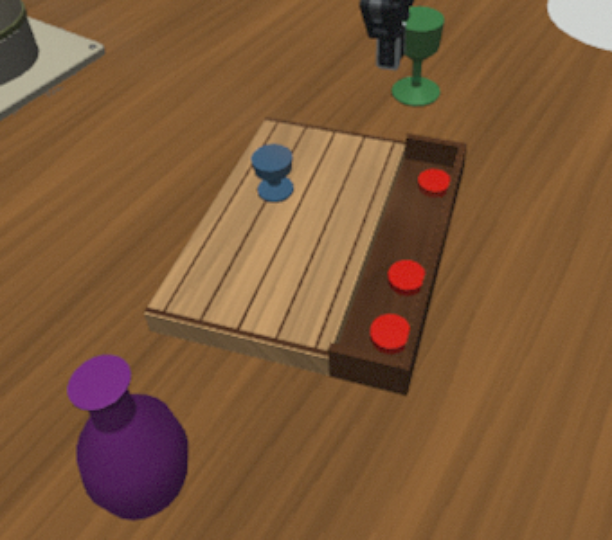

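The picture shows all three pucks lying flat in the trough, at crop (434,181), (407,276) and (390,332). The egg cup, vase and glass stand where they were, and the gripper is in the air.

```bash
python3 -c "
from station import manip
print(manip.sign_off(), manip.state()['clock'])"
```

```text
the job is handed in; nothing more can be done
the job is handed in; nothing more can be done
```

All three pucks are in the catch trough, and I handed the job in at about 21.5 s; `sign_off` gives no verdict. I swept each puck along its own lane with the fingers nearly shut, without pinching or lifting any.

**Last checks:** The pucks lie flat, turned over, at game x ≈ 92 mm and y ≈ -99, -35 and +100 mm. Their tops are about 17.5 mm above the table, so their centres are near 12.5 mm. The egg cup, vase and glass are within a pixel of where they started in the scene image. The gripper is clear of everything in the air, with no contact force.

**What disagreed or went wrong:**
- **Height reading:** The reported tool height was about 31–36 mm lower than the fingertips really were, judging by the depth image and by where they met the board. My first sweep therefore passed over puck 3 without touching it. I set the height from the camera after that.
- **Board contact:** While correcting this, the fingertips dragged briefly on the board with about 33 N upward. That is under the 40 N limit, though I read the force only at the end of each move.
- **Leaning pucks:** Puck 3 was first left leaning on the board's edge and needed a second push. Puck 2 stood on edge for a moment before a further push laid it flat.

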